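Seat a steel canister in the V-head of a centring stand

TASK

Stand the larger of the two steel canisters upright on the bed of the centring stand and push it along the bed into the V-head until it settles centred against both faces of the V; press it home there with about 10 N (never more than 30 N) for a full second. Then let go and leave it standing fully home, with the small canister, bottle, beaker and tube tray left where they are.

Things in the scene. Friction and masses are not known exactly. Their poses are not given: they have to be found in the camera images.
- canister_center (a point): The canister to be seated: the larger of two closed stainless-steel canisters, a plain upright cylinder, diameter 60, height 70, about 0.35 to 0.65 kg, with a thin dark seal line near its top. The point is its centre, on the axis 35 above its underside; z is its axis (up). It starts standing on the bench.
- bed: Bed of the centring stand, fixed to the bench: a flat, polished, slippery aluminium plate, 220 along x, 120 along y, 12 thick, dark slot line along the middle. Origin at the centre of its underside (on the bench). +x points along the plate towards the closed end of the V (the way to push), +y to the left of that. A canister stood with its centre at x = -55 is clear of the V-head in every setting.
- bed_top (a point): Middle of the bed's top, axes as the bed's. The V-head stands on the bed ahead of it: a rigid steel block 45 high, 70 wide; two upright slippery white faces form a 90 degree V, open to -x, 56 wide at the mouth, on the bed's centre line. It is clamped somewhere different each time: the seated canister's axis stands 0 to 30 ahead of this point, which is not measured but must be felt; the head does not yield.
- small_canister_center (a point): Bystander: the smaller steel canister, an upright cylinder, diameter 44, height 52, standing on the bench; the point is its centre, 26 above the underside. The two canisters may stand in each other's places.
- bottle: Bystander: amber bottle, diameter 60, height 130, standing; origin at the centre of its underside.
- beaker: Bystander: glass beaker, diameter 70, height 80, standing; origin at the centre of its underside.
- tube_tray: Bystander: low open blue tray, 100 by 160 (its x, y), 35 high; origin at the centre of its underside.

How it is judged:
By the outcome, as a careful person would: the job done as asked, in the order asked, and still so for the second after the job is handed in, with the robot touching nothing.
It also fails if it takes over 64 s, if anything falls off the work surface, if the arm or the gripper's body presses on something with over 40 N, if the wrist force passes 120 N, or if a joint passes its speed limit or range.

ROBOT

A 7-joint arm with a two-finger parallel gripper is mounted at the origin on the work surface. World frame = base frame: x ahead of the robot, y to its left, z up, the work surface at z = 0. Lengths are in m, angles in rad, forces in N, time in s.
With the tool pointing down it reaches from about 0.425 to 0.95 m from the base axis. Payload 4.7 kg.
Tool frame: the origin (TCP) lies between the finger pads; the fingertips stand 25 mm ahead of it and the grasp point (between the pads) lies 6 mm ahead of it; x points along the fingers, z is the direction in which the jaws open and shut, and the axes are right-handed (so a half turn about x gives the same grasp; the last joint's range is limited). The gripper opens to 85 mm and grips with 20 to 120 N. Pads are 22 mm wide; open, the fingers measure 114 mm over their backs; the gripper's body (76 mm by 85 mm) begins 54 mm behind the grasp point. The pads swing forward as they close: fully open they stand 13 mm farther back than shut.
Start: joints at [1.18, 0.469, -0.049, 1.532, 0.024, 1.141, -0.082], TCP at [0.239, -0.631, 0.256] pointing down, gripper open.
Joint ranges: [-2.59, 2.59], [-0.33, 1.99], [-1.39, 1.29], [0.1, 2.45], [-1.04, 4.18], [0.21, 1.99], [-2.66, 2.66]. Speed limits (rad/s): [2.57, 2.57, 3.14, 3.14, 3.14, 3.14, 3.14].

INTERFACE

Orientations are given as a 3x3 rotation matrix whose columns are the frame's x, y, z axes.
In Python, from rig import * gives the robot as it stands. Calls block until the motion is done:
- movep(position, orientation): joint-space move of the TCP to a pose.
- move_l(position, attitude=None, feed=0.15, until_force=None): straight line of the TCP; attitude=None keeps the orientation; feed is the mean speed in m/s. With until_force (N) it stops when the force on the tool has changed by that much, and returns True; else False.
- move_joints(angles): joint-space move.
- command_gripper(opening, newtons=None): finger opening in m; newtons is the grip in N (None keeps the last); returns when the fingers have stopped.
- sleep(seconds).
- inverse_kinematics(position, orientation): joint angles nearest the present ones, or None.
- sense(): the state.
- camera(name): name is "side" or "top" or "wrist"; returns (picture, depth): 400x640x3 uint8, red, green, blue; 400x640 float32, m along the optical axis (not along the pixel's ray), 0 where there is no reading.
- camera_params(name): a dict with "K" (3x3 intrinsics, pixels), "position" and "rotation" of the camera in the world; the wrist camera has in their place "tool_from_camera" (4x4, takes a point from camera to tool coordinates, whose origin is the TCP and whose axes are the tool frame's). Camera axes: x right, y down, z forward; pixel columns grow to the right and rows downward; lengths in m; the calibration is good to about 2 mm. A picture is of the moment at which its call begins: read the wrist's pose just before it. camera_params takes no time and is no camera call.
A pose or a line that the arm cannot do raises Unreachable and nothing moves.
- finish_job(): hands the job in, once; it reports no verdict.
The state is a dict: "time_s": time; "joint_pos": joint angles; "qd": joint speeds; "joint_efforts": joint torques, N m; "position": TCP position; "tcp_rot": TCP orientation; "wrist_force": force on the tool from outside, world axes, zero at the start; "ft_torque": the same for the moment, N m; "finger_gap": finger opening in m.
Only numpy, scipy, OpenCV 4.12 (cv2) and the standard library are available. Lean on these libraries where they do the work, as an engineer would, in place of code of your own. Each camera call takes 0.05 s, during which the arm holds its last target.

## Working session

There is one attempt and no reset: what is moved stays moved. The work goes in short steps, each a Python script; the robot and the scene stay as the last script left them, time stands still between calls to the robot, and variables do not carry over. Pictures are saved under pics/ and viewed, and the job is handed in when it is done.

```bash
mkdir -p pics; ls
python3 - <<'E'
from rig import *
import cv2,numpy as np
s=sense();print(s)
for n in ["top","side"]:
    p,d=camera(n);cv2.imwrite(f"pics/{n}0.png",p[:,:,::-1]);np.savez(f"{n}0.npz",p=p,d=d)
    print(n,camera_params(n), (d>0).mean())
E
```

```text
pics
{'time_s': 0.0, 'joint_pos': array([ 1.18007267,  0.46942947, -0.04859927,  1.53372667,  0.02409219,
        1.14101328, -0.08227484]), 'qd': array([-0.00034494,  0.00159853,  0.00160547, -0.00034738,  0.00119071,
       -0.00154356, -0.00095233]), 'joint_efforts': array([ 3.83845361e-05, -5.10311651e+01, -4.62913653e-02, -2.37719375e+01,
        1.07995514e-02,  7.53194152e-03,  4.98565967e-06]), 'position': array([ 0.23875455, -0.63076964,  0.2552556 ]), 'tcp_rot': array([[-7.66564907e-04,  9.35232243e-01,  3.54033987e-01],
       [ 1.83793598e-03,  3.54034810e-01, -9.35230440e-01],
       [-9.99998017e-01, -6.62230333e-05, -1.99028765e-03]]), 'wrist_force': array([-0.27283173,  0.2627102 , -0.45834693]), 'ft_torque': array([-0.02427074,  0.04062201,  0.00044129]), 'finger_gap': 0.08531012353512989}
top {'K': array([[459.96441143,   0.        , 317.25782672],
       [  0.        , 459.96441143, 211.32226608],
       [  0.        ,   0.        ,   1.        ]]), 'position': array([ 0.40709973, -0.0482015 ,  1.16875265]), 'rotation': array([[ 0.02019064, -0.98370704,  0.17864152],
       [-0.99974549, -0.0180661 ,  0.01351173],
       [-0.01006423, -0.17886887, -0.98382145]])} 0.9960390625
side {'K': array([[411.4836434 ,   0.        , 316.68395216],
       [  0.        , 411.4836434 , 200.94637991],
       [  0.        ,   0.        ,   1.        ]]), 'position': array([0.22458359, 0.46421919, 0.89836374]), 'rotation': array([[-0.78674244, -0.49627759,  0.36707613],
       [-0.61722116,  0.62414981, -0.47903554],
       [ 0.00862411, -0.60344475, -0.79735818]])} 0.99594921875
```

View pics/top0.png

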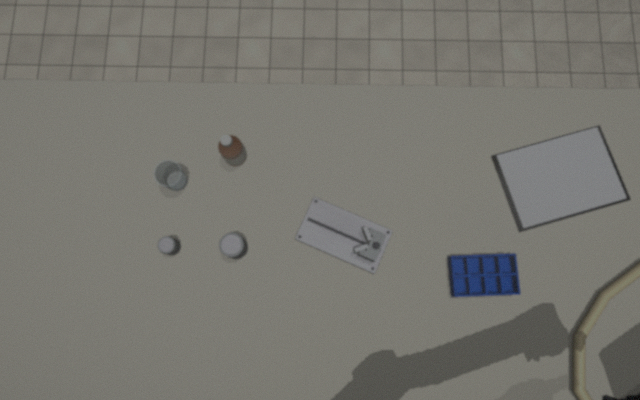

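View pics/side0.png

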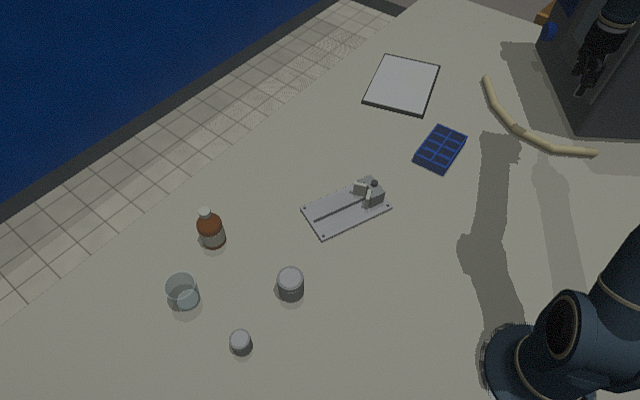

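The top view shows the large canister at (232,245), the small one at (168,245), the bottle at (230,147) and the beaker at (172,176). The bed is around (343,236), with its V-head at (370,245) closing to the right, and the tray is at (484,275). Next I'll measure them.

```bash
cat > h.py <<'E'
import numpy as np,cv2
from rig import *
def ray(n,uv,z):
    c=camera_params(n);r=c["rotation"]@np.linalg.inv(c["K"])@np.array([uv[0],uv[1],1.]);p=c["position"]
    return p+r*(z-p[2])/r[2]
def pts(n,d):
    c=camera_params(n);v,u=np.mgrid[0:400,0:640]
    q=np.stack([u,v,np.ones_like(u)],-1)@np.linalg.inv(c["K"]).T*d[...,None]
    return q@c["rotation"].T+c["position"]
E
python3 - <<'E'
from h import *
for n in ["top","side"]:
    f=np.load(n+"0.npz");P=pts(n,f["d"]);z=P[...,2]
    print(n)
    m=((z>0.004)&(z<0.2)&(P[...,0]>0.2)&(P[...,0]<0.95)&(np.abs(P[...,1])<.55)).astype(np.uint8)
    k,l,st,c=cv2.connectedComponentsWithStats(m)
    for i in range(1,k):
        if st[i,4]<40: continue
        q=P[l==i];zt=np.percentile(q[:,2],97);t=q[q[:,2]>zt-.006]
        print(st[i],c[i].round(1),"ztop",zt.round(4),"topmean",t.mean(0).round(4),"ext",np.ptp(t,0).round(3))
f=np.load("top0.npz");p=f["p"]
cv2.imwrite("pics/topbed.png",cv2.resize(p[190:285,200:400,::-1],None,fx=4,fy=4,interpolation=cv2.INTER_CUBIC))
f=np.load("side0.npz");p=f["p"]
cv2.imwrite("pics/sidebed.png",cv2.resize(p[165:310,260:410,::-1],None,fx=4,fy=4,interpolation=cv2.INTER_CUBIC))
E
```

```text
top
[217 134  30  32 672] [232. 150.] ztop 0.1317 topmean [0.7635 0.1862 0.1299] ext [0.028 0.027 0.009]
[ 491  149   31   83 1122] [509.9 180.2] ztop 0.0134 topmean [ 0.7121 -0.5294  0.0101] ext [0.214 0.065 0.01 ]
[154 160  34  31 749] [170.1 175.1] ztop 0.0813 topmean [0.6937 0.3374 0.0791] ext [0.067 0.068 0.009]
[ 295  197   99   77 4091] [343.8 234.8] ztop 0.0589 topmean [ 0.531  -0.1659  0.0579] ext [0.08  0.075 0.019]
[219 231  29  29 593] [233.2 245.6] ztop 0.0744 topmean [0.5216 0.1722 0.071 ] ext [0.056 0.059 0.009]
[158 236  23  20 355] [168.9 245.4] ztop 0.0558 topmean [0.5211 0.3347 0.0525] ext [0.042 0.042 0.009]
[ 448  253   73   44 2361] [484.  274.8] ztop 0.0365 topmean [ 0.4629 -0.4458  0.0338] ext [0.104 0.165 0.01 ]
side
[361  90  61  29 527] [385.  103.6] ztop 0.015 topmean [ 0.7128 -0.5285  0.012 ] ext [0.212 0.063 0.009]
[ 412  123   56   55 1646] [439.3 148.3] ztop 0.0375 topmean [ 0.4635 -0.4443  0.0348] ext [0.107 0.166 0.011]
[ 300  174   93   68 3246] [346.  207.3] ztop 0.0601 topmean [ 0.5314 -0.1662  0.0595] ext [0.082 0.076 0.019]
[195 206  32  44 920] [210.  228.2] ztop 0.1321 topmean [0.7633 0.1861 0.1308] ext [0.029 0.026 0.009]
[277 266  27  37 826] [290.2 283.2] ztop 0.074 topmean [0.5214 0.1714 0.0715] ext [0.059 0.06  0.008]
[ 163  270   37   41 1111] [181.9 289.5] ztop 0.0821 topmean [0.6947 0.3351 0.0803] ext [0.071 0.068 0.008]
[229 328  24  29 511] [240.4 341.7] ztop 0.0558 topmean [0.5202 0.3341 0.0533] ext [0.043 0.043 0.008]
```

View pics/topbed.png

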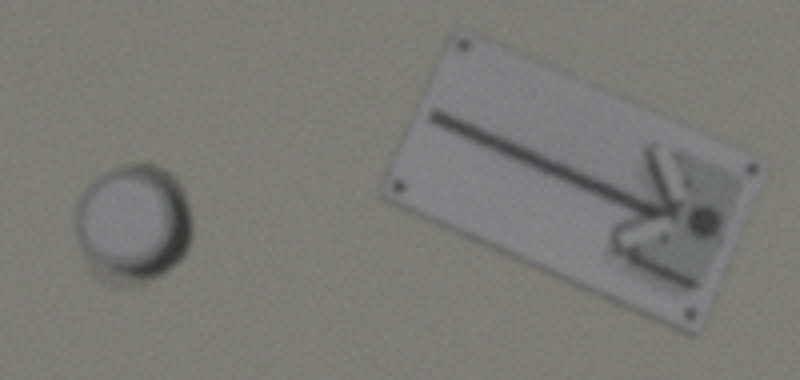

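View pics/sidebed.png

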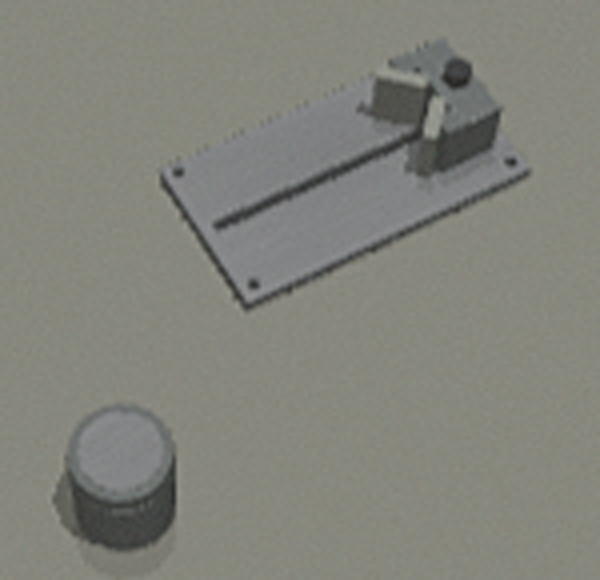

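Run:
```python
from h import *
# bed footprint from depth: points z 0.006..0.016 component
for n,box in [("top",(290,190,400,280)),("side",(295,170,398,245))]:
    f=np.load(n+"0.npz");P=pts(n,f["d"]);z=P[...,2]
    m=np.zeros(z.shape,bool);x0,y0,x1,y1=box;m[y0:y1,x0:x1]=1
    m&=(z>0.007)
    c=camera_params(n)
    # project rays onto z=.012 for outline of low part
    h=cv2.convexHull(np.argwhere(m)[:,::-1].astype(np.int32))
    q=P[m]; b=q[(q[:,2]<0.018)]
    r=cv2.minAreaRect((b[:,:2]*1000).astype(np.float32));print(n,r,cv2.boxPoints(r), np.median(b[:,2]))
    v=q[q[:,2]>0.05];r=cv2.minAreaRect((v[:,:2]*1000).astype(np.float32));print("head",r,np.median(v[:,2]))
```

```text
top ((554.9131469726562, -78.71951293945312), (263.7169189453125, 156.00772094726562), 71.47903442382812) [[ 439.06427  -178.97064 ]
 [ 586.99194  -228.52675 ]
 [ 670.762      21.531616]
 [ 522.83435    71.08772 ]] 0.011788421607398236
head ((477.7525939941406, -128.3558349609375), (63.82199478149414, 203.94326782226562), 58.77187728881836) 0.057254594537209824
side ((558.2352294921875, -84.26693725585938), (199.8378448486328, 213.3399658203125), 3.509967088699341) [[ 451.97314    16.085695]
 [ 465.0343   -196.85406 ]
 [ 664.4973   -184.61957 ]
 [ 651.43616    28.32019 ]] 0.013417824753883978
head ((372.1592712402344, 120.53196716308594), (81.56745147705078, 743.602294921875), 29.498050689697266) 0.058535212245131196
```

Both zooms show the bed with its slot, its screws and the V-head. I'll cast rays for the screws and the slot, and cross-check them against a colour-mask outline.

Run:
```python
from h import *
def dark(n,uv,w=3):
    p=np.load(n+"0.npz")["p"].astype(float).sum(2)
    u0,v0=np.round(uv).astype(int);a=p[v0-w:v0+w+1,u0-w:u0+w+1]
    wt=np.clip(np.percentile(a,60)-a-15,0,None);V,U=np.mgrid[-w:w+1,-w:w+1]
    return np.array([u0+(U*wt).sum()/wt.sum(),v0+(V*wt).sum()/wt.sum()])
C={"top":[(463,45),(399,187),(753,169),(690,314)],"side":[(178,172),(253,284),None,(512,161)]}
off={"top":(200,190),"side":(260,165)}
for n in C:
    R=[]
    for a in C[n]:
        if a is None: R.append([np.nan]*2);continue
        uv=(np.array(a)+.5)/4-.5+off[n]; q=dark(n,uv,2)
        R.append(ray(n,q,.012)[:2]);print(n,uv,q.round(2),R[-1].round(4))
    R=np.array(R)
    if n=="top":
        d=(R[2]+R[3]-R[0]-R[1])/2;c=R.mean(0)
        print("centre",c,"yaw",np.degrees(np.arctan2(d[1],d[0])),"len",np.linalg.norm(d),"wid",np.linalg.norm(R[0]-R[1]),np.linalg.norm(R[2]-R[3]))
    else:
        d=R[3]-R[1];print("yaw",np.degrees(np.arctan2(d[1],d[0])),"centre",(R[0]+R[3])/2,np.linalg.norm(d),"wid",np.linalg.norm(R[0]-R[1]))
# outline colour mask
for n,seed in (("top",(320,243)),("side",(335,220))):
    p=np.load(n+"0.npz")["p"].astype(float)
    m=((p[...,2]-p[...,0]*1.0)>3-0).astype(np.uint8)
    m=cv2.morphologyEx(cv2.GaussianBlur(p,(0,0),1.)[...,2]-cv2.GaussianBlur(p,(0,0),1.)[...,0]>-1 and m if False else (cv2.GaussianBlur(p,(0,0),.8)[...,2]-cv2.GaussianBlur(p,(0,0),.8)[...,0]>-3).astype(np.uint8),cv2.MORPH_OPEN,np.ones((3,3)))
    m=cv2.morphologyEx(m,cv2.MORPH_CLOSE,np.ones((5,5)))
    k,l,st,c=cv2.connectedComponentsWithStats(m);i=l[seed[1],seed[0]];print(n,i,st[i])
    cn=max(cv2.findContours((l==i).astype(np.uint8),0,1)[0],key=cv2.contourArea)[:,0]
    W=np.array([ray(n,a,.012)[:2] for a in cn]);print(cv2.minAreaRect((W*1000).astype(np.float32)))
    cv2.imwrite(f"pics/m_{n}.png",(l==i)*255)
# slot line fit
p=np.load("top0.npz")["p"].astype(float).sum(2)
a=dark("top",(310,220),2);b=dark("top",(355,238.5),2);A=ray("top",a,.012);B=ray("top",b,.012)
print("slot",A,B,np.degrees(np.arctan2(*(B-A)[1::-1])))
```

```text
top [315.375 200.875] [315.45 200.84] [ 0.6444 -0.0271]
top [299.375 236.375] [299.29 236.25] [0.5521 0.0119]
top [387.875 231.875] [387.7  231.88] [ 0.5675 -0.2117]
top [372.125 268.125] [372.17 268.1 ] [ 0.4756 -0.1723]
centre [ 0.55991716 -0.09981953] yaw -112.5890123686615 len 0.19971731740956447 wid 0.10016643298515138 0.10000399294105992
side [304.125 207.625] [304.11 207.62] [ 0.6451 -0.0298]
side [322.875 235.625] [322.96 235.59] [0.552  0.0086]
side [387.625 204.875] [387.29 205.02] [ 0.4757 -0.1756]
yaw -112.51452941778896 centre [ 0.56039448 -0.10269041] 0.19936827768859464 wid 0.10070737424638994
top 4 [ 296  198   96   75 4089]
((559.339599609375, -99.55014038085938), (220.38853454589844, 121.19503021240234), 67.50436401367188)
side 6 [ 301  175   91   66 3001]
((557.6950073242188, -107.320068359375), (235.59564208984375, 128.6472930908203), 67.29479217529297)
slot [ 0.59505412 -0.0155638   0.012     ] [ 0.54802251 -0.12853229  0.012     ] -112.60318493195035[ WARN:0@1.539] global loadsave.cpp:1063 imwrite_ Unsupported depth image for selected encoder is fallbacked to CV_8U.
```

```bash
cat >> h.py <<'E'
YAW=np.radians(-112.55);BC=np.array([.5602,-.1010])
D=np.array([np.cos(YAW),np.sin(YAW)]);L=np.array([-D[1],D[0]])
def bed(x,y=0,z=0): return np.array([*(BC+D*x+L*y),z])
def tobed(p): q=np.asarray(p)[:2]-BC; return np.array([q@D,q@L])
def ori(a):
    z=np.array([a[0],a[1],0.]);x=np.array([0,0,-1.]);return np.column_stack([x,np.cross(z,x),z])
CAN=np.array([.5215,.1718])
E
python3 - <<'E'
from h import *
for nm,a in (("D",D),("-D",-D),("L",L),("-L",-L)):
    for p in ([*CAN,.15],[*CAN,.05],bed(-62,0,.1)*0+bed(-.062,0,.062),bed(-.15,0,.05),bed(-.03,0,.05)):
        q=inverse_kinematics(p,ori(a));print(nm,None if q is None else np.round(q,2))
E
```

```text
D [-0.81  0.42  0.53  1.97 -0.28  0.83 -2.09]
D [-0.11  0.56 -0.37  1.99  0.33  0.65 -2.66]
D [ 0.12  0.56 -0.16  1.9   0.14  0.68 -2.08]
D [ 0.04  0.63 -0.23  1.82  0.21  0.71 -2.27]
D [ 0.15  0.57 -0.13  1.93  0.11  0.65 -2.01]
-D [ 0.42  0.67 -1.14  1.9   0.71  1.05  0.15]
-D [ 0.11  0.64 -0.67  1.97  0.58  0.73  0.26]
-D [ 0.54  0.69 -0.75  1.88  0.63  0.83  0.64]
-D [ 0.41  0.76 -0.78  1.8   0.69  0.87  0.48]
-D [ 0.57  0.68 -0.7   1.91  0.61  0.78  0.7 ]
L [ 0.36  0.61 -1.04  1.9   0.63  1.   -1.35]
L [ 0.18  0.67 -0.76  1.97  0.66  0.77 -1.37]
L [ 0.36  0.61 -0.48  1.89  0.4   0.74 -0.74]
L [ 0.21  0.67 -0.48  1.81  0.42  0.76 -0.88]
L [ 0.41  0.62 -0.47  1.92  0.42  0.71 -0.71]
-L [ 0.44  0.69 -1.18  1.9   0.74  1.07  1.7 ]
-L [ 0.42  0.91 -1.19  1.96  1.01  1.04  1.5 ]
-L [ 0.78  0.93 -1.19  1.87  0.99  1.09  1.94]
-L [ 0.62  0.99 -1.19  1.79  1.03  1.13  1.82]
-L [ 0.84  0.94 -1.19  1.89  1.02  1.08  1.97]
```

Run:
```python
from h import *
R=ori(L)
movep([*CAN,.25],R);print(sense()["time_s"])
s=sense();p,d=camera("wrist");cv2.imwrite("pics/w1.png",p[:,:,::-1]);np.savez("w1.npz",p=p,d=d,pos=s["position"],rot=s["tcp_rot"])
print(s["position"],s["wrist_force"],s["joint_pos"].round(2))
print(camera_params("wrist"))
T=camera_params("wrist")["tool_from_camera"];K=camera_params("wrist")["K"]
v,u=np.mgrid[0:400,0:640];q=np.stack([u,v,np.ones_like(u)],-1)@np.linalg.inv(K).T*d[...,None]
P=(q@T[:3,:3].T+T[:3,3])@s["tcp_rot"].T+s["position"]
m=(P[...,2]>.06)&(P[...,2]<.08)&(np.hypot(P[...,0]-CAN[0],P[...,1]-CAN[1])<.05)&(d>0)
t=P[m];print(m.sum(),t.mean(0),np.ptp(t,0),cv2.minEnclosingCircle((t[:,:2]*1000).astype(np.float32)))
p,d=camera("side");cv2.imwrite("pics/s1.png",p[:,:,::-1])
```

```text
3.0917
[0.52195927 0.17080938 0.24980403] [1.06857152 0.26961369 0.17075379] [ 0.4   0.47 -1.06  1.8   0.45  1.14 -1.2 ]
{'K': array([[289.31613057,   0.        , 321.80832536],
       [  0.        , 289.31613057, 202.35319812],
       [  0.        ,   0.        ,   1.        ]]), 'tool_from_camera': array([[-1.06727412e-03, -2.69572524e-01,  9.62979499e-01,
        -1.18449445e-01],
       [-2.00540276e-04, -9.62979970e-01, -2.69572878e-01,
         6.81332725e-02],
       [ 9.99999410e-01, -4.80824331e-04,  9.73703452e-04,
         7.88112709e-04],
       [ 0.00000000e+00,  0.00000000e+00,  0.00000000e+00,
         1.00000000e+00]])}
2455 [0.52322487 0.17311453 0.07114053] [0.05940069 0.0594655  0.01378685] ((522.657958984375, 171.883056640625), 29.820388793945312)
```

View pics/w1.png

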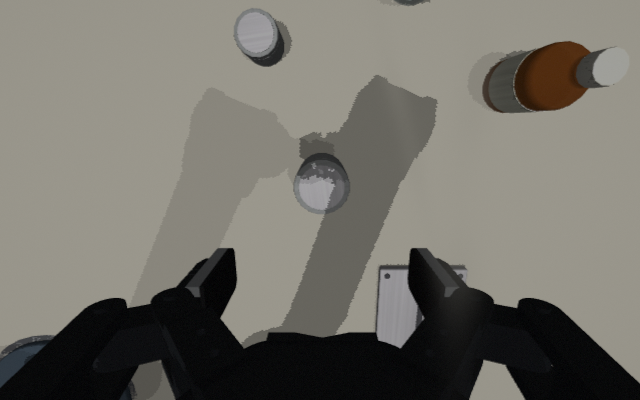

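View pics/s1.png

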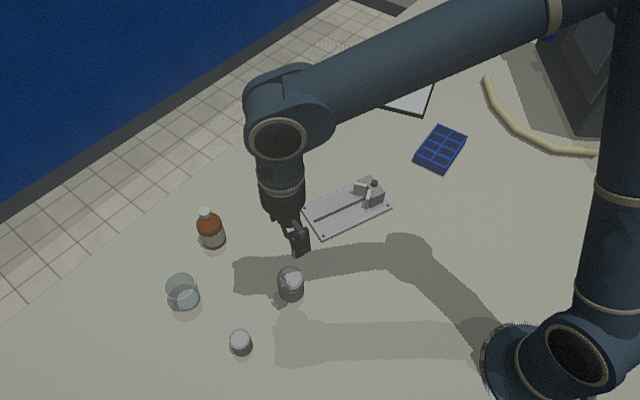

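The wrist view shows the canister at (321,184), midway between the open fingers, and its centre agrees to within 1 mm across the three cameras. I'll grasp it now.

Run:
```python
from h import *
R=ori(L);C=[.5221,.1719]
movep([*C,.14],R)
print("hit",move_l([*C,.045],R,feed=.08,until_force=12))
s=sense();print(s["time_s"],s["position"],s["wrist_force"])
command_gripper(0.04,50)
s=sense();print(s["time_s"],s["position"],s["wrist_force"],s["finger_gap"])
move_l([*C,.14],R,feed=.12);sleep(.2)
s=sense();print(s["time_s"],s["position"],s["wrist_force"],s["finger_gap"])
p,d=camera("side");cv2.imwrite("pics/s2.png",cv2.resize(p[150:350,200:440,::-1],None,fx=3,fy=3))
```

```text
hit False
5.05 [0.52244067 0.17211004 0.04549531] [ 0.9939696  -0.46759254 -0.22101838]
5.4083 [0.52229414 0.17211793 0.04564676] [-1.80206969 -0.247246    5.25573264] 0.059027427048579835
6.55 [0.52167832 0.17175072 0.13922263] [-0.42834586 -0.40275478 -3.97781456] 0.05933516532601708
```

View pics/s2.png

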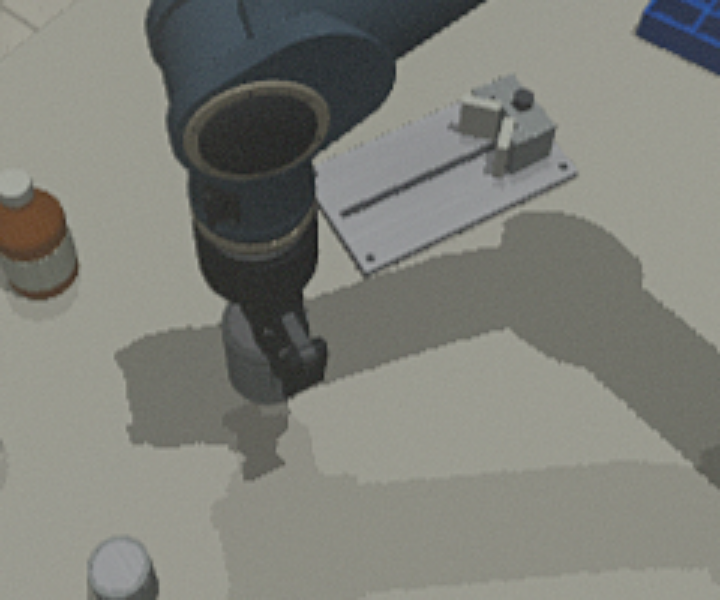

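The picture shows the canister gripped and off the bench. Next I'll stand it on the bed.

Run:
```python
from h import *
R=ori(L);x=-.06
movep(bed(x,0,.14),R)
move_l(bed(x,0,.070),R,feed=.1)
print("hit",move_l(bed(x,0,.0535),R,feed=.02,until_force=4))
s=sense();print(s["time_s"],s["position"],tobed(s["position"]),s["wrist_force"],s["finger_gap"])
command_gripper(0.085)
s=sense();print(s["time_s"],s["position"],s["wrist_force"],s["finger_gap"])
move_l(bed(x,0,.16),R,feed=.12)
for n in ("side","wrist"):
    s=sense();p,d=camera(n);cv2.imwrite(f"pics/{n}3.png",p[:,:,::-1]);np.savez(n+"3.npz",p=p,d=d,pos=s["position"],rot=s["tcp_rot"])
T=camera_params("wrist")["tool_from_camera"];K=camera_params("wrist")["K"]
v,u=np.mgrid[0:400,0:640];q=np.stack([u,v,np.ones_like(u)],-1)@np.linalg.inv(K).T*d[...,None]
P=(q@T[:3,:3].T+T[:3,3])@s["tcp_rot"].T+s["position"]
m=(P[...,2]>.074)&(P[...,2]<.09)&(np.hypot(P[...,0]-bed(x)[0],P[...,1]-bed(x)[1])<.045)&(d>0)
t=P[m];print(m.sum(),t.mean(0),cv2.minEnclosingCircle((t[:,:2]*1000).astype(np.float32)),bed(x))
```

```text
hit True
8.975 [ 0.58323392 -0.04571834  0.05762964] [-5.98883834e-02  7.29313588e-05] [-1.38843407 -0.06761861  4.50838079] 0.05901558644522347
9.3583 [ 0.58156662 -0.04619994  0.05602131] [0.22230006 0.28544237 0.09228904] 0.0850832731641828
5222 [ 0.58452878 -0.04407225  0.08314761] ((583.9388427734375, -45.93690872192383), 30.073226928710938) [ 0.58320937 -0.04558729  0.        ]
```

View pics/side3.png

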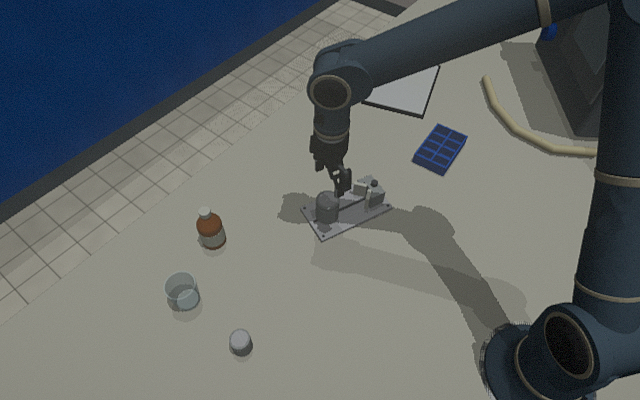

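View pics/wrist3.png

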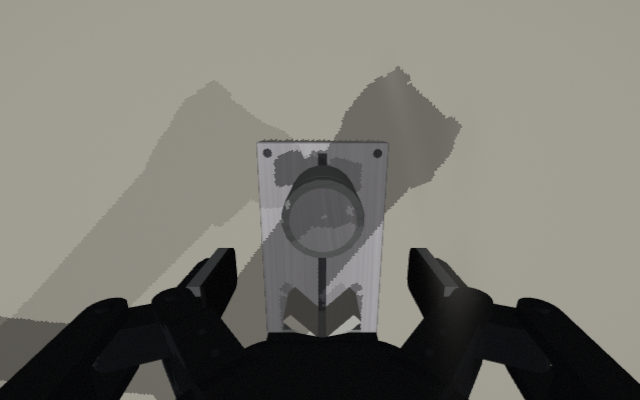

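The canister stands upright on the slot line, top centre near (323,217) in the wrist view, with the V ahead of it. I'll close the fingers, come down behind it and push.

Run:
```python
from h import *
R=ori(L);d3=np.array([*D,0])
movep(bed(-.135,0,.16),R)
command_gripper(0.0)
move_l(bed(-.135,0,.055),R,feed=.12)
print("hit",move_l(bed(-.135,0,.042),R,feed=.04,until_force=5))
sleep(.3);s=sense();f0=s["wrist_force"];print(s["time_s"],s["position"],tobed(s["position"]),f0)
h=move_l(bed(-.112,0,.042),R,feed=.03,until_force=4);print(h,sense()["wrist_force"])
for i in range(3):
    h=move_l(bed(-.005,0,.042),R,feed=.015,until_force=4)
    s=sense();print(h,s["time_s"],tobed(s["position"])*1000,s["position"][2],(s["wrist_force"]-f0).round(2),"along",-(s["wrist_force"]-f0)@d3)
    if h and -(s["wrist_force"]-f0)@d3>2.5: break
np.save("f0.npy",f0)
for i in range(3):
    sleep(.15);s=sense();print(s["time_s"],tobed(s["position"])*1000,-(s["wrist_force"]-f0)@d3)
p,d=camera("side");cv2.imwrite("pics/s4.png",cv2.resize(p[130:280,260:440,::-1],None,fx=4,fy=4))
```

```text
hit False
13.4417 [0.61209593 0.02373596 0.04216828] [-1.35100847e-01  9.33079478e-05] [-0.30175027  1.26136151 -0.1218829 ]
False [-0.42476242 -0.75779945 -0.79966799]
True 17.5167 [-7.24294175e+01  5.83667825e-02] 0.041951782721762663 [ 0.92 -1.6   0.52] along -1.1213794473737384
True 19.9 [-39.71424981   0.19236069] 0.04222507874363995 [-0.44 -1.12  0.64] along -1.207362364437962
True 21.2167 [-23.48743013   0.1327773 ] 0.042541290491740685 [ 0.2  -0.83  2.16] along -0.6877490244474843
21.3667 [-23.70261326   0.09971018] -0.529773178834172
21.5167 [-23.87258607   0.09343919] -1.5061275145187365
21.6667 [-23.96172346   0.10202503] -0.4622408733918173
```

View pics/s4.png

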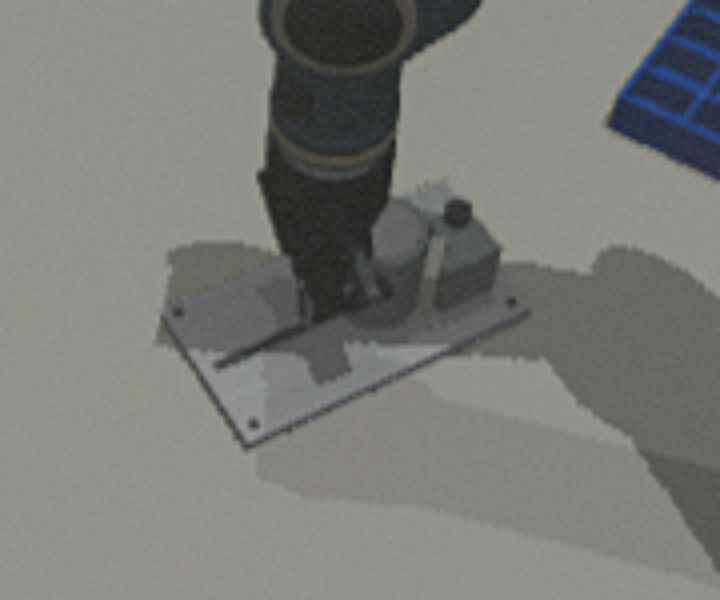

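The picture shows the closed fingers against the back of the canister, which is now near the V mouth. The stops so far were only motion noise, so I'll continue slowly and average the force.

```bash
cat >> h.py <<'E'
d3=np.array([*D,0])
def favg(t=.2):
    F=[]
    for i in range(int(t/.02)): sleep(.02);F.append(sense()["wrist_force"])
    return np.mean(F,0)
E
python3 - <<'E'
from h import *
R=ori(L)
b=favg();f0=np.load("f0.npy");print("start",-(b)@d3, b)
x=tobed(sense()["position"])[0]
h=move_l(bed(.0,0,.042),R,feed=.01,until_force=6)
s=sense();F=favg(.3);print(h,s["time_s"],tobed(s["position"])*1000,F.round(2),"along",-F@d3)
s=sense();print(s["time_s"],tobed(s["position"])*1000)
E
```

```text
start -0.1859101867324114 [-0.11381491 -0.15404049  0.3102583 ]
True 22.6833 [-23.05888164   0.31212696] [0.73 0.72 1.97] along 0.9477072988006809
22.9333 [-23.33345209   0.11454309]
```

Run:
```python
from h import *
R=ori(L)
x=-.023
for i in range(14):
    move_l(bed(x,0,.042),R,feed=.01)
    F=favg(.12);s=sense();a=-F@d3
    print(round(s["time_s"],2),"cmd",round(x*1000,2),tobed(s["position"])*1000,F.round(2),"along",round(a,2))
    if a>5: break
    x+=.0005
```

```text
23.28 cmd -23.0 [-23.58577656   0.05360097] [1.46 1.87 1.42] along 2.28
23.63 cmd -22.5 [-23.26970239   0.03566764] [2.18 4.38 2.18] along 4.89
23.98 cmd -22.0 [-2.30324164e+01  1.41918180e-02] [2.1  4.89 3.44] along 5.33
```

Run:
```python
from h import *
R=ori(L)
x=-.0217;mx=0
for i in range(12):
    move_l(bed(x,0,.042),R,feed=.01)
    F=favg(.12);s=sense();a=-F@d3
    print(round(s["time_s"],2),"cmd",round(x*1000,2),tobed(s["position"])*1000,F.round(2),"along",round(a,2))
    if a>9.8: break
    x+=.0003
for i in range(6):
    F=favg(.3);s=sense();a=-F@d3;print("hold",round(s["time_s"],2),round(a,2),"lat",round(F@np.array([*L,0]),2),F[2].round(2),tobed(s["position"])*1000)
```

```text
24.33 cmd -21.7 [-23.02443694  -0.03098228] [2.38 5.6  2.87] along 6.08
24.68 cmd -21.4 [-22.89224635   0.02514464] [2.38 6.26 3.3 ] along 6.7
25.03 cmd -21.1 [-2.27679039e+01  5.78598629e-03] [2.37 5.97 4.24] along 6.42
25.38 cmd -20.8 [-2.27676918e+01  1.37392433e-02] [2.34 6.67 3.79] along 7.06
25.73 cmd -20.5 [-22.6158941    0.04190586] [2.43 6.36 4.49] along 6.8
26.08 cmd -20.2 [-22.52798256   0.03308214] [2.17 6.94 4.47] along 7.24
26.43 cmd -19.9 [-22.512031    0.0569659] [3.04 7.82 4.25] along 8.39
26.78 cmd -19.6 [-22.3547362    0.08483694] [2.68 7.53 5.12] along 7.98
27.13 cmd -19.3 [-22.33015952   0.05178696] [3.28 8.26 4.48] along 8.89
27.48 cmd -19.0 [-22.32679581   0.06784108] [3.17 8.55 4.92] along 9.12
27.83 cmd -18.7 [-22.31693808   0.07025069] [3.58 9.36 4.3 ] along 10.01
hold 28.08 9.73 lat -0.4 4.5 [-22.29037512   0.06670229]
hold 28.33 9.6 lat -0.27 4.45 [-22.28814788   0.08163047]
hold 28.58 9.64 lat -0.31 4.25 [-22.33331985   0.06541359]
hold 28.83 9.57 lat -0.44 4.08 [-22.28252752   0.04780267]
hold 29.08 9.53 lat -0.33 4.5 [-22.3147875    0.08696401]
hold 29.33 9.6 lat -0.18 4.29 [-22.311935     0.06019869]
```

I've held about 9.6 N for over a second. Before letting go I'll check seating and upright stance.

Run:
```python
from h import *
p,d=camera("top");cv2.imwrite("pics/t5.png",cv2.resize(p[190:285,280:400,::-1],None,fx=6,fy=6,interpolation=cv2.INTER_CUBIC))
p,d=camera("side");cv2.imwrite("pics/s5.png",cv2.resize(p[150:250,300:420,::-1],None,fx=6,fy=6,interpolation=cv2.INTER_CUBIC))
P=pts("side",d);z=P[...,2]
b=np.apply_along_axis(tobed,1,P.reshape(-1,3)).reshape(400,640,2)
m=(z>.077)&(z<.09)&(np.hypot(b[...,0]-.0187,b[...,1])<.04)
t=P[m];A=np.c_[t[:,:2]-t[:,:2].mean(0),np.ones(len(t))];print(m.sum(),np.linalg.lstsq(A,t[:,2],rcond=None)[0])
s=sense();print(s["time_s"],s["wrist_force"],s["ft_torque"])
```

```text
197 [ 0.0316529  -0.00190486  0.08368126]
29.4333 [2.79634501 8.47596968 4.50380665] [ 1.46541695 -0.51192921  0.01271838]
```

View pics/t5.png

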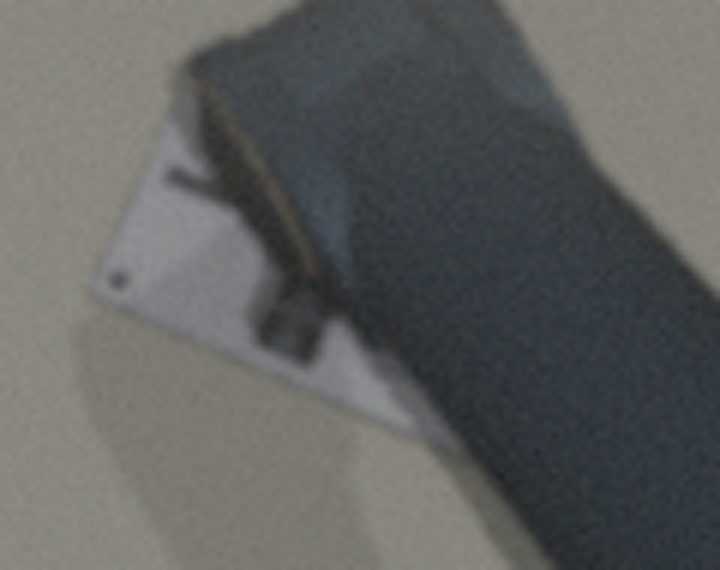

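View pics/s5.png

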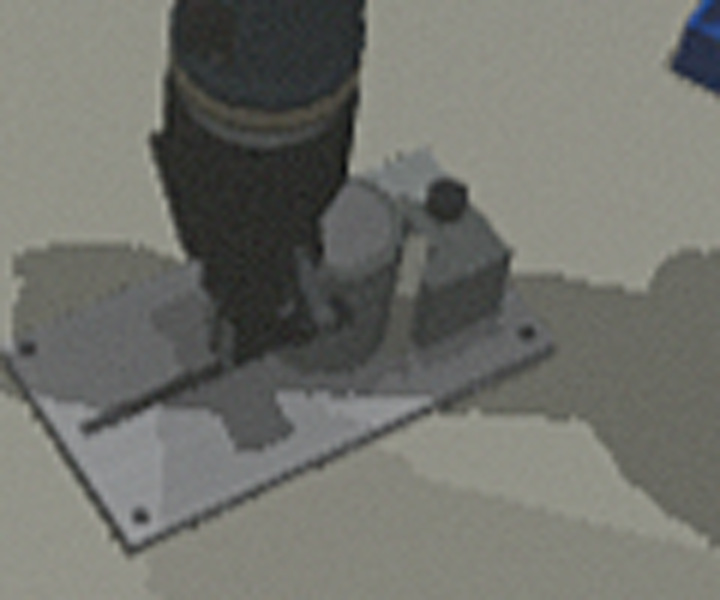

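The side view shows the canister upright against the V, and the top-face fit shows almost no tilt along the push. The top view is blocked by the arm. I'll back straight off, then look again unobstructed.

Run:
```python
from h import *
R=ori(L)
move_l(bed(-.030,0,.042),R,feed=.02)
print(favg(.1))
move_l(bed(-.10,0,.042),R,feed=.1)
move_l(bed(-.10,0,.2),R,feed=.2)
movep(np.array([.55,.15,.25]),R)
sleep(.3)
for n in ("top","side","wrist"):
    p,d=camera(n);cv2.imwrite(f"pics/{n}6.png",p[:,:,::-1]);np.savez(n+"6.npz",p=p,d=d)
    if n=="wrist": continue
    a=(190,280) if n=="top" else (150,290)
    cv2.imwrite(f"pics/{n}6z.png",cv2.resize(p[a[0]:a[0]+95,a[1]:a[1]+120,::-1],None,fx=6,fy=6,interpolation=cv2.INTER_CUBIC))
    P=pts(n,d);z=P[...,2]
    b=np.stack([(P[...,:2]-BC)@D,(P[...,:2]-BC)@L],-1)
    m=(z>.074)&(z<.092)&(np.hypot(b[...,0]-.0187,b[...,1])<.045)
    t=P[m];bb=b[m];A=np.c_[bb-bb.mean(0),np.ones(len(t))];print(n,m.sum(),"tilt(bed)",np.linalg.lstsq(A,t[:,2],rcond=None)[0],cv2.minEnclosingCircle((bb*1000).astype(np.float32)),bb.mean(0)*1000)
print(sense()["time_s"])
```

```text
[-0.21405073  0.00129612 -0.21886992]
top 487 tilt(bed) [0.00837729 0.00372461 0.08203678] ((22.181535720825195, -1.1987762451171875), 29.972150802612305) [22.0171275  -1.73684538]
side 379 tilt(bed) [0.02648865 0.03914727 0.08319194] ((22.65041732788086, 0.031158320605754852), 31.194011688232422) [21.27491072 -2.65422948]
33.2
```

View pics/top6z.png

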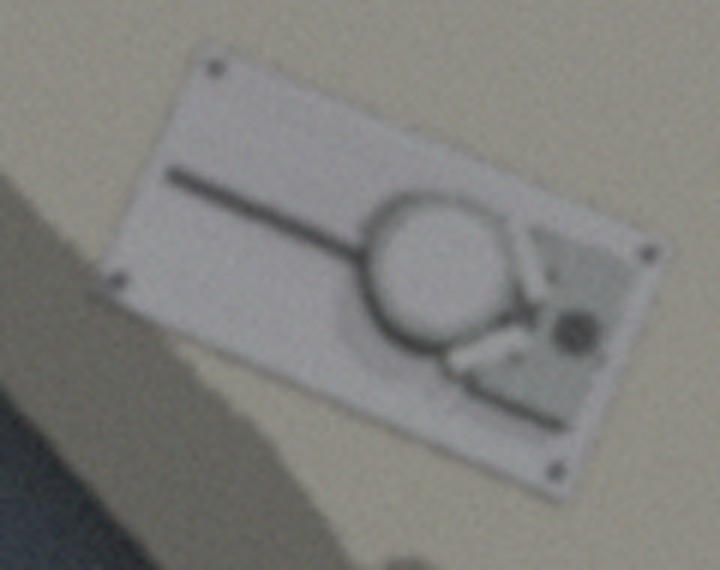

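View pics/side6z.png

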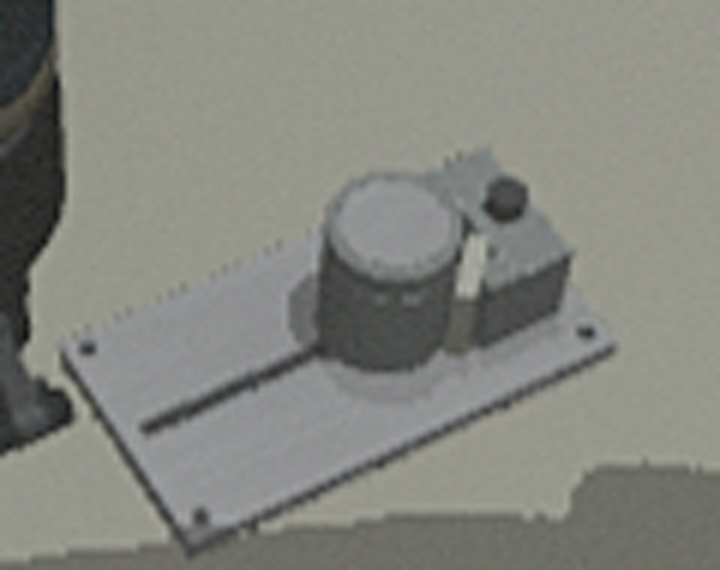

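In the top view the canister touches both white faces of the V, with its centre on the slot line. As a last check I'll compare its axis with what the V geometry predicts, and check the bystanders.

Run:
```python
from h import *
for a in [(657,150),(622,240),(676,212)]:
    print("V",tobed(ray("top",(np.array(a)+.5)/4-.5+(200,190),.057))*1000)
for n in ("top","side"):
  A=np.load(n+"0.npz");B=np.load(n+"6.npz")
  for f in (A,B):
    P=pts(n,f["d"]);z=P[...,2];o=[]
    for c,h in (((.521,.3345),.053),((.7635,.186),.131),((.694,.336),.08),((.463,-.445),.034)):
        m=(np.hypot(P[...,0]-c[0],P[...,1]-c[1])<(.11 if h<.04 else .055))&(z>h-.008)&(z<h+.012);o.append((P[m][:,:2].mean(0)*1000).round(1) if m.any() else None)
    print(n,*o)
# depth patches on the V faces vs canister: circle of canister from side/top pts on cylinder wall
f=np.load("side6.npz");P=pts("side",f["d"]);b=np.stack([(P[...,:2]-BC)@D,(P[...,:2]-BC)@L],-1)
m=(P[...,2]>.03)&(P[...,2]<.07)&(np.hypot(b[...,0]-.02,b[...,1])<.034)&(b[...,0]<.02)
q=b[m]; A=np.c_[2*q,np.ones(len(q))];s=np.linalg.lstsq(A,(q**2).sum(1),rcond=None)[0]
from scipy.optimize import least_squares
print(m.sum(),"cyl axis",least_squares(lambda c:np.hypot(*(q-c).T)-.03,[.02,0],loss="soft_l1",f_scale=.002).x*1000)
```

```text
V [38.37899051 28.59592363]
V [ 40.19614279 -30.59232071]
V [63.5468867  -1.81891384]
top [520.3 334.3] [763.3 186.1] [693.8 338.7] [ 463.7 -446.2]
top [520.3 334.3] [763.5 186.2] [711.8 353.7] [ 463.7 -446. ]
side [519.6 334.3] [762.6 186.4] [695.8 334.1] [ 463.6 -444. ]
side [519.5 334.3] [762.9 186.4] [695.7 334.5] [ 464.3 -444.1]
163 cyl axis [24.1278559   1.00246231]
```

Run:
```python
from h import *
R=ori(L)
movep(bed(-.10,0,.2),R)
move_l(bed(-.10,0,.05),R,feed=.15)
move_l(bed(-.10,0,.042),R,feed=.05)
move_l(bed(-.027,0,.042),R,feed=.05)
f0=favg(.2);print(sense()["time_s"],f0.round(2))
x=-.0255
for i in range(22):
    move_l(bed(x,0,.042),R,feed=.01)
    F=favg(.08)-f0;s=sense();a=-F@d3
    print(round(s["time_s"],2),"cmd",round(x*1000,2),(tobed(s["position"])*1000).round(2),"along",round(a,2),"lat",round(F@np.array([*L,0]),2),F[2].round(2))
    if a>9.5: break
    x+=.0010 if a<4 else .0006
for i in range(5): 
    F=favg(.3)-f0;print("hold",round(sense()["time_s"],2),round(-F@d3,2))
move_l(bed(-.030,0,.042),R,feed=.01)
move_l(bed(-.09,0,.042),R,feed=.1)
move_l(bed(-.09,0,.2),R,feed=.2)
movep(np.array([.55,.15,.25]),R);sleep(.3)
p,d=camera("top");cv2.imwrite("pics/t7.png",cv2.resize(p[190:285,280:400,::-1],None,fx=6,fy=6,interpolation=cv2.INTER_CUBIC))
P=pts("top",d);z=P[...,2];b=np.stack([(P[...,:2]-BC)@D,(P[...,:2]-BC)@L],-1)
m=(z>.074)&(z<.092)&(np.hypot(b[...,0]-.0187,b[...,1])<.045)
print(m.sum(),cv2.minEnclosingCircle((b[m]*1000).astype(np.float32)),b[m].mean(0)*1000,sense()["time_s"])
```

```text
37.1583 [-0.04  0.07 -0.07]
37.52 cmd -25.5 [-2.545e+01  1.000e-02] along -0.03 lat 0.03 -0.05
37.84 cmd -24.5 [-24.47  -0.  ] along -0.29 lat 0.17 -0.17
38.16 cmd -23.5 [-23.76   0.06] along 0.5 lat -0.47 0.75
38.48 cmd -22.5 [-23.31   0.13] along 2.7 lat -0.33 2.35
38.79 cmd -21.5 [-22.86   0.24] along 4.76 lat -0.51 4.33
39.11 cmd -20.9 [-22.74   0.27] along 5.96 lat -0.65 3.9
39.42 cmd -20.3 [-22.6    0.29] along 6.67 lat -0.45 4.31
39.74 cmd -19.7 [-22.53   0.29] along 7.7 lat -0.54 4.23
40.06 cmd -19.1 [-22.27   0.31] along 8.39 lat -0.68 5.06
40.38 cmd -18.5 [-22.07   0.34] along 8.07 lat -0.7 5.99
40.69 cmd -17.9 [-21.96   0.36] along 9.35 lat -0.53 6.01
41.01 cmd -17.3 [-21.88   0.37] along 10.52 lat -0.75 4.84
hold 41.26 10.56
hold 41.51 10.48
hold 41.76 10.49
hold 42.01 10.59
hold 42.26 10.39
488 ((21.34489631652832, -1.1767807006835938), 29.972822189331055) [21.93017941 -1.77387843] 46.4667
```

View pics/t7.png

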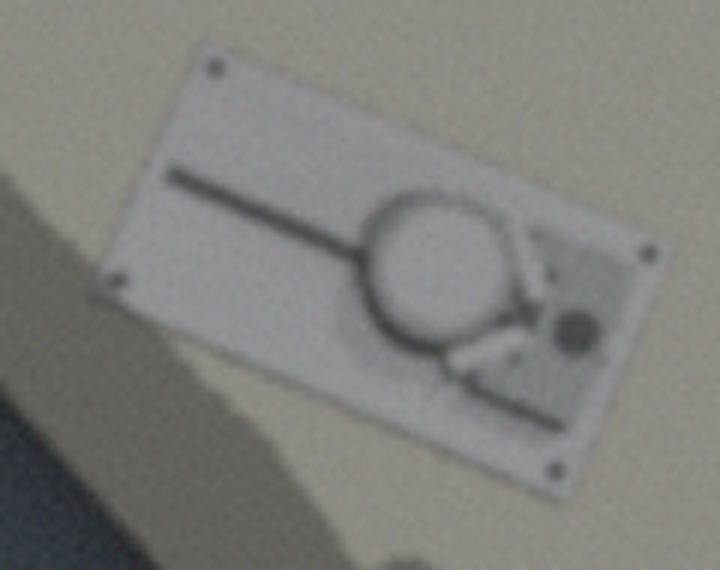

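On the second press the force built from first contact, at the same place as before, and the top view is unchanged: centred against both faces. I'll hand in.

```bash
python3 -c "
from rig import *
print(finish_job(),sense()['time_s'])"
```

```text
the job is handed in; nothing more can be done
the job is handed in; nothing more can be done
```

The large canister now stands home in the V-head, and I handed the job in at about 46.5 s of the 64 s allowed. I stood it on the bed, released it, and pushed it along with the closed fingertips.

- **Pressing:** I pressed it home twice, about 9.6 N for roughly 1.5 s and then about 10.5 N for roughly 1.3 s. The highest averaged reading was about 10.6 N. I then backed straight off.
- **Seating:** On the second press the force built from first contact in the same place as before. Sideways force stayed under 0.8 N, which points to contact on both faces. The last top view shows the canister upright, touching both white faces, with its axis about 22 mm ahead of the bed's middle.
- **Bystanders:** Checked after the first press, the small canister, bottle and tray read the same before and after in both fixed cameras. The beaker did too in the side camera.

Some readings disagreed or were unclear:
- **Beaker:** its top-view position appeared shifted by about 23 mm. I put this down to the arm blocking part of the view, since the side camera showed no change.
- **Canister axis:** estimates from the different views ranged from about 19 to 24 mm ahead of the middle, and about 1 mm to either side. The vision alone therefore can't confirm the fit to better than a few millimetres; the force readings are the stronger evidence.
- **Tool force:** there was also an upward force of 4 to 6 N on the tool while pressing, probably friction from the arm flexing.

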